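Unload the loaded boats from a barred boat carrier onto the inspection plate

TASK

Lift the retaining bar out of its two open brackets on the black boat carrier and set it down in the shallow steel instrument tray. Then slide the two boats that carry modules along their lanes out of the carrier and onto the inspection plate until they are fully home against the end stop, keeping them flat on the track instead of lifting them. Leave the empty boat in its place in the carrier and do not disturb the other things on the bench.

Things in the scene. Friction and masses are not known exactly. Their poses are not given: they have to be found in the camera images.
- carrier: Fixed black boat carrier docked end to end with a dark steel inspection plate, together 280 mm long (own y), 190 mm wide (own x). Origin: at bench level, midway across, under the bar in its brackets. Own +y is the way out: carrier at y -140 to +10 mm, floor 12 mm above the bench; plate at y +13 to +140 mm. A 5 mm high lip closes the carrier's rear at y -136 to -131 mm; all is open above.
- lane_mid (a point): Middle of the middle lane's floor on the inspection plate, 11 mm above the bench, at x 0, y +76 mm in the carrier's frame (same axes). Three parallel lanes, centred at carrier x = -50, 0 and +50 mm, run straight along y from the carrier onto the plate. They are 43 to 44 mm wide, between rails 6 to 7 mm wide that stand only 8 mm above the floor and have tapered entries on the plate.
- bracket_l (a point): Bottom of the slot of one aluminium bracket, 15 mm above the bench, at carrier x -82.5, y 0. The bracket is an upright U open at the top, 8 mm wide along x, 26 mm long along y, its top 43 mm above the bench; the slot is 10 mm wide along y and its mouth flares out.
- bracket_r (a point): The same for the other bracket, at carrier x +82.5 mm, y 0.
- stop (a point): Middle of the face of the aluminium end stop that closes all three lanes on the inspection plate (172 mm wide, top 29 mm above the bench), at y = +128 mm in the carrier's frame; the axes are the carrier's. A boat that is fully home touches it, its centre 50 mm before it.
- bar_mid (a point): Centre of the retaining bar, a flat steel bar 184 mm long (own x), 8 mm thick (own y) and 16 mm tall (own z), 0.2 kg, which rests loosely in the two brackets across the front of the three lanes, its underside 15 mm above the bench. It has to rise 35 mm to be clear of the brackets.
- bar_grip (a point): Middle of the top rod of the bar's bail handle: a round rod 9 mm thick running 70 mm along the bar (own x), 48 mm above the bar's centre (own z) and 56 mm above its underside; the two legs of the bail are at +-35 mm. Same axes as the bar.
- boat_a_mid (a point): Centre (half-way up) of a loaded boat: an aluminium block 100 mm long (own y, along the lane), 40 mm wide (own x), 20 mm tall over its two full-width end blocks (12 mm thick), with three brass-coloured modules in a row on its lower middle, tops 21.5 mm above the boat's underside. 0.13 to 0.25 kg. It lies loose in one of the carrier's three lanes behind the bar; rear face flat.
- boat_b_mid (a point): Centre of the other loaded boat, the same in shape and size as the first, in another lane.
- boat_c_mid (a point): Centre of the empty boat: the same block 100 x 40 x 20 mm with no modules on it, in the remaining lane. It stays where it is.
- tray: Fixed shallow stainless instrument tray, 250 mm (own x) by 150 mm (own y), 22 mm high, walls 4 mm, inner floor about 4 mm above the bench. Origin: centre of its underside, at bench level.
- bottle: Bystander: plastic bottle, 64 mm across, 150 mm tall, standing on the bench; origin at the centre of its underside.
- chipbox: Bystander: flat lidded chip box 100 x 100 x 20 mm on the bench; origin at the centre of its underside.
- driver: Bystander: screwdriver 170 mm long lying on the bench along its own x.
There are look-alikes about, which are no part of the job. What is shaped like the part that bears boat_b_mid but pink or purple is not meant.

How it is judged:
By the outcome, as a careful person would: the job done as asked, in the order asked, and still so for the second after the job is handed in, with the robot touching nothing.
It also fails if it takes over 64 s, if anything falls off the work surface, if the arm or the gripper's body presses on something with over 40 N, if the wrist force passes 120 N, or if a joint passes its speed limit or range.

ROBOT

A 7-joint arm with a two-finger parallel gripper is mounted at the origin on the work surface. World frame = base frame: x ahead of the robot, y to its left, z up, the work surface at z = 0. Lengths are in m, angles in degrees, forces in N, time in s.
With the tool pointing down it reaches from about 0.4 to 0.875 m from the base axis. Payload 4.4 kg.
Tool frame: the origin (TCP) lies at the very end of the fingers, on their centre line; the grasp point (between the pads) lies 19 mm behind it (tcp_to_grasp is the distance from the TCP to the grasp point, in m); z points along the fingers, y is the line along which they close (so a half turn about z gives the same grasp; the last joint's range is limited). The gripper opens to 85 mm and grips with 20 to 120 N. Pads are 22 mm wide; open, the fingers measure 114 mm over their backs; the gripper's body (76 mm by 85 mm) begins 54 mm behind the grasp point. The pads swing forward as they close: fully open they stand 13 mm farther back than shut.
Start: joints at [60.115, 36.005, 2.206, 86.941, -1.547, 57.084, -1.146], TCP at [0.286, -0.584, 0.231] pointing down, gripper open.
Joint ranges: [-175.42, 175.42], [-21.48, 121.26], [-71.46, 75.88], [10.55, 141.38], [-63.04, 243.04], [13.31, 113.54], [-168.57, 168.57]. Speed limits (degrees/s): [147.25, 147.25, 180, 180, 180, 180, 180].

INTERFACE

Orientations are given as [roll, pitch, yaw] about the fixed x, y, z axes, in that order (R = Rz(yaw) Ry(pitch) Rx(roll)).
In Python, from station import sense, read_camera, camera_params, job_done, tcp_to_grasp gives the robot as it stands.
- The arm moves only by the tool jog_arm, never from a script. Its argument "targets" is a list that holds one entry, the list of rows, each a list of 7 numbers: the shift along the tool's x, y, z in m, then the turn, a rotation vector about the tool's x, y, z in rad, then the opening, from 0 (shut) to 1 (fully open). A call has 1 to 20 rows; each row shifts and turns the commanded pose from where the row before left it, along the tool's axes as they then stand; what a row does not reach is not made up. A row lasts 1/8 s, in which the tool goes at most 62.5 mm and 10.7 degrees, less where a joint would pass 70% of its speed; a pose out of reach is approached as far as the arm can. A call with a gripper value outside its range is refused whole. The fingers move at their own pace and stop on an object; "newtons" is the grip in N (left out, the last holds). Time passes only in rows, so rows that do not move let the fingers close. It gives the time, the measured TCP pose, the force, the opening and the grip force at its end, in the units of the state.
- sense(): the state, without advancing time (a new reading comes with each control period).
- read_camera(name): name is "side" or "top" or "wrist"; returns the picture (384x512x3 uint8, red, green, blue); there is no depth.
- camera_params(name): a dict with "vfov" (degrees; the focal length in pixels is half the picture's height over the tangent of half this angle, whatever the lens; pixels are square), "cx", "cy" (the principal point, pixels), "cam_to_world" (4x4, takes a point from camera to world coordinates). Camera axes: x right, y down, z forward; pixel columns grow to the right and rows downward; lengths in m; the calibration is good to about 2 mm. A picture is of the moment at which its call begins: read the wrist's pose just before it. camera_params takes no time and is no camera call; for the wrist camera it gives the pose at the moment of the call.
- job_done(): hands the job in; it is judged then, once.
The state is a dict: "time_s": time; "joints": joint angles; "dq": joint speeds; "tau": joint torques, N m; "tcp_pos": TCP position; "tcp_rot": TCP orientation; "contact_force": force on the tool from outside, world axes, zero at the start; "torque": the same for the moment, N m; "finger_gap": finger opening in m; "grasp_force": force on a finger pad.
Only numpy, scipy, OpenCV 4.12 (cv2) and the standard library are available. Lean on these libraries where they do the work, as an engineer would, in place of code of your own. Each camera call takes 0.05 s, during which the arm holds its last target. There are 200 camera calls.

## Working session

There is one attempt and no reset: what is moved stays moved. The work goes in short steps, Python scripts to look and compute and a tool call to move; the robot and the scene stay as the last step left them, time stands still between calls to the robot, and variables do not carry over. Pictures are saved under pics/ and viewed, at most 10 in all, crops included, and the job is handed in when it is done.

Besides the shell and the picture viewer there is one more tool, called after "Emit:" as name([rows], argument=value, ...), one row to a line, values as JSON. jog_arm: Moves the arm, as the interface text tells. Its arguments: {"type":"object","properties":{"targets":{"type":"array"},"newtons":{"type":"number"}},"required":["targets"]}

```bash
mkdir -p pics; ls; python3 - <<'E'
from station import *
import cv2,json
s=sense();print(s)
for n in("top","side"):
    im=read_camera(n);cv2.imwrite(f"pics/{n}0.png",im[:,:,::-1])
    p=camera_params(n);print(n,p)
print(camera_params("wrist"),tcp_to_grasp)
E
```

```text
pics
{'time_s': 0.0, 'joints': array([60.11616497, 36.05974718,  2.20110716, 86.99532923, -1.54581496,
       57.08349429, -1.14503726]), 'dq': array([-0.0260417 ,  0.05625129, -0.03969719,  0.05003151,  0.07198356,
       -0.09685455, -0.02273724]), 'tau': array([-2.70620876e-05, -5.63389349e+01,  1.22637145e+00, -1.93444777e+01,
        1.09947912e-02,  1.04874949e-02,  5.43414103e-06]), 'tcp_pos': array([ 0.28586262, -0.58307685,  0.23038297]), 'tcp_rot': array([-1.79891083e+02,  1.59407509e-03,  2.61164835e+01]), 'contact_force': array([ 0.46602725,  0.58502398, -0.52487748]), 'torque': array([ 0.02234202, -0.03789794,  0.06249793]), 'grasp_force': 0.0, 'finger_gap': 0.0856083274820921}
top {'vfov': 53.579087576079786, 'cx': 253.65673569822243, 'cy': 189.6491791677352, 'cam_to_world': array([[-0.02870116, -0.9818356 ,  0.18755025,  0.39597565],
       [-0.99958332,  0.02761507, -0.00840167,  0.01988667],
       [ 0.00306984, -0.18771324, -0.98221908,  1.21577674],
       [ 0.        ,  0.        ,  0.        ,  1.        ]])}
side {'vfov': 57.36314354400409, 'cx': 249.99917799698832, 'cy': 190.4491533654901, 'cam_to_world': array([[-0.96893055, -0.17528407,  0.17449667,  0.44898164],
       [-0.24671146,  0.63496925, -0.73208436,  0.77931395],
       [ 0.01752271, -0.75238922, -0.65848569,  0.74817367],
       [ 0.        ,  0.        ,  0.        ,  1.        ]])}
{'vfov': 68.58648341416074, 'cx': 259.77594159559436, 'cy': 193.9334998660109, 'cam_to_world': array([[ 0.44080442, -0.85781599, -0.26427862,  0.35325847],
       [-0.89759892, -0.42216995, -0.12684129, -0.55053917],
       [-0.002764  ,  0.2931284 , -0.95606909,  0.37487615],
       [ 0.        ,  0.        ,  0.        ,  1.        ]])} 0.0187
```

View pics/top0.png

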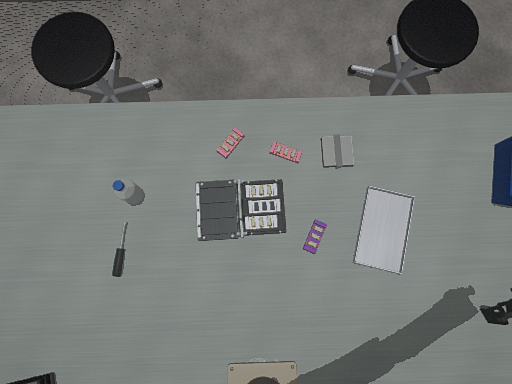

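View pics/side0.png

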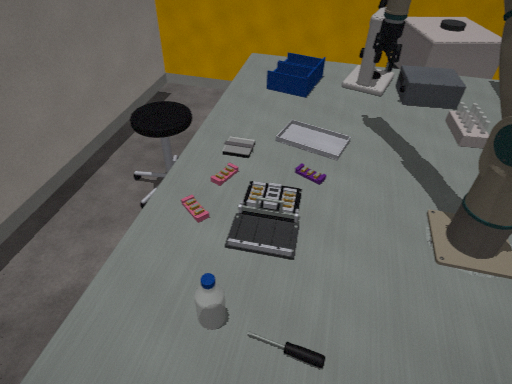

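```bash
cat > h.py <<'E'
import numpy as np
from station import *
def cam(n):
    p=camera_params(n);f=192/np.tan(np.radians(p["vfov"]/2));return f,p["cx"],p["cy"],p["cam_to_world"]
def ray(c,u,v,z):
    f,cx,cy,T=c;d=T[:3,:3]@np.array([(u-cx)/f,(v-cy)/f,1]);o=T[:3,3];return o+d*(z-o[2])/d[2]
def proj(c,P):
    f,cx,cy,T=c;q=T[:3,:3].T@(np.asarray(P)-T[:3,3]);return np.array([cx+f*q[0]/q[2],cy+f*q[1]/q[2]])
E
python3 - <<'E'
import cv2
a=cv2.imread("pics/top0.png")[172:248,190:292];b=cv2.imread("pics/side0.png")[172:262,220:310]
a=cv2.resize(a,None,fx=5,fy=5,interpolation=2)
b=cv2.resize(b,None,fx=3,fy=3,interpolation=2)
import numpy as np
c=np.zeros((380,780,3),np.uint8);c[:,:510]=a;c[:270,510:]=b
cv2.imwrite("pics/c1.png",c)
E
```

```text
(no output)
```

View pics/c1.png

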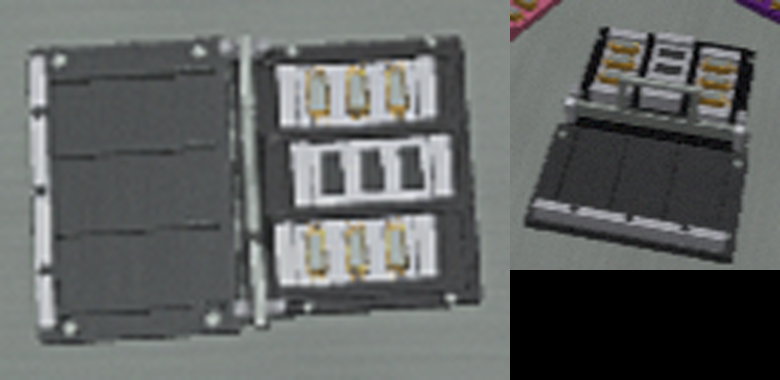

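```bash
python3 - <<'E'
from h import *
from scipy.spatial.transform import Rotation as R
c=cam("top")
for n,u,v,z in [("lt",195.6,181,.012),("lb",198,240.6,.012),("rt",282.4,179.6,.012),("rb",286.4,232.4,.012),("bar+",238.6,179.6,.031),("bar-",242.4,237,.031),("stopT",197.5,183,.029),("stopB",199.2,237,.029),("a c",261.5,190.8,.03),("b c",261.5,222.2,.03),("tray",367,187,.022),("tray",413,196,.022),("tray",402,273,.022),("tray",354,263,.022)]: print(n,ray(c,u,v,z).round(4))
s=sense();w=camera_params("wrist")["cam_to_world"]
T=np.eye(4);T[:3,:3]=R.from_euler("xyz",s["tcp_rot"],degrees=True).as_matrix();T[:3,3]=s["tcp_pos"]
print(T.round(3));print((np.linalg.inv(T)@w).round(4))
E
```

```text
lt [0.6596 0.1965 0.012 ]
lb [0.4679 0.189  0.012 ]
rt [ 0.6563 -0.0845  0.012 ]
rb [ 0.4856 -0.0898  0.012 ]
bar+ [0.6562 0.0568 0.031 ]
bar- [0.4739 0.0489 0.031 ]
stopT [0.6492 0.188  0.029 ]
stopB [0.4778 0.1829 0.029 ]
a c [ 0.618 -0.015  0.03 ]
b c [ 0.5182 -0.0118  0.03  ]
tray [ 0.6224 -0.3535  0.022 ]
tray [ 0.589  -0.4979  0.022 ]
tray [ 0.3506 -0.4383  0.022 ]
tray [ 0.3849 -0.2931  0.022 ]
[[ 0.898  0.44  -0.001  0.286]
 [ 0.44  -0.898  0.002 -0.583]
 [-0.    -0.002 -1.     0.23 ]
 [ 0.     0.     0.     1.   ]]
[[ 7.000e-04 -9.561e-01 -2.931e-01  7.480e-02]
 [ 1.000e+00  1.000e-03 -8.000e-04  1.000e-04]
 [ 1.100e-03 -2.931e-01  9.561e-01 -1.444e-01]
 [ 0.000e+00  0.000e+00  0.000e+00  1.000e+00]]
```

Emit:
jog_arm([
  [[0, 0, 0, 0, 0, 0.138, 1], [0, 0, 0, 0, 0, 0.138, 1], [0, 0, 0, 0, 0, 0.138, 1], [0.0173, -0.0415, 0.0047, 0, 0, 0, 1], [0.0173, -0.0415, 0.0047, 0, 0, 0, 1], [0.0173, -0.0415, 0.0047, 0, 0, 0, 1], [0.0173, -0.0415, 0.0047, 0, 0, 0, 1], [0.0173, -0.0415, 0.0047, 0, 0, 0, 1], [0.0173, -0.0415, 0.0047, 0, 0, 0, 1], [0.0173, -0.0415, 0.0047, 0, 0, 0, 1], [0.0173, -0.0415, 0.0047, 0, 0, 0, 1], [0.0173, -0.0415, 0.0047, 0, 0, 0, 1], [0.0173, -0.0415, 0.0047, 0, 0, 0, 1], [0.0173, -0.0415, 0.0047, 0, 0, 0, 1], [0.0173, -0.0415, 0.0047, 0, 0, 0, 1], [0.0173, -0.0415, 0.0047, 0, 0, 0, 1], [0.0173, -0.0415, 0.0047, 0, 0, 0, 1], [0.0173, -0.0415, 0.0047, 0, 0, 0, 1], [0, 0, 0, 0, 0, 0, 1], [0, 0, 0, 0, 0, 0, 1]],
])

```text
time_s: 2.6
tcp_pos: [0.5189, 0.0486, 0.1605]
tcp_rot: [180.0, 0.1, 2.4]
contact_force: [0.2, 0.2, -0.2]
finger_gap: 0.0858
grasp_force: 0.0
```

```bash
python3 - <<'E'
from h import *
import cv2
s=sense();print(s["tcp_pos"],s["tcp_rot"],s["time_s"])
p=cam("wrist");im=read_camera("wrist");np.save("w1.npy",np.array([*p[:3]]+list(p[3].ravel())))
cv2.imwrite("pics/w1.png",cv2.resize(im[:,:,::-1],(800,600),interpolation=2))
E
```

```text
[0.51886098 0.04856671 0.16049462] [1.79956997e+02 6.67782076e-02 2.39248292e+00] 2.6
```

View pics/w1.png

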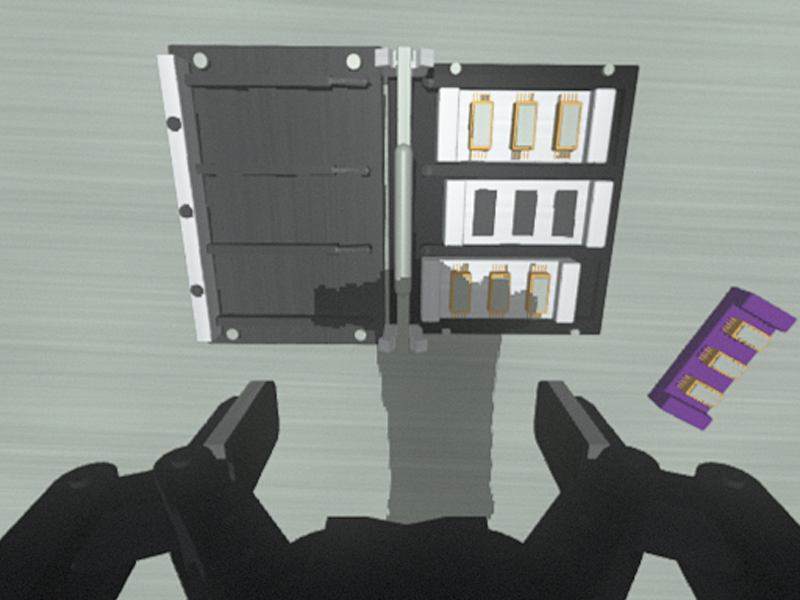

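```bash
python3 - <<'E'
from h import *
a=np.load("w1.npy");c=(*a[:3],a[3:].reshape(4,4));k=1.5625
for n,u,v,z in [("bar far",404,48,.031),("bar near",403,346,.031),("rod far",403.5,147,.0755),("rod near",403,291,.0755),("stop far",174,55,.029),("stop near",211,341,.029),
 ("A rear far",615.5,88,.032),("A rear near",607,162,.032),("A front far",439,87,.032),("A front near",438,161,.032),("C rear far",613,180,.032),("C front",445,180,.032),("C rear near",605,246,.032),
 ("B rear far",579.5,262,.032),("B rear near",575,322,.032),("B front far",421.5,257,.032),("B front near",421.5,319,.032),("brk far",404,58,.043),("brk near",403,345,.043)]:
    print(n,ray(c,(u+.5)/k-.5,(v+.5)/k-.5,z).round(4))
E
```

```text
bar far [0.657  0.0556 0.031 ]
bar near [0.4795 0.049  0.031 ]
rod far [0.6035 0.0535 0.0755]
rod near [0.5301 0.0507 0.0755]
stop far [0.6485 0.184  0.029 ]
stop near [0.4767 0.1785 0.029 ]
A rear far [ 0.6418 -0.0643  0.032 ]
A rear near [ 0.6021 -0.0666  0.032 ]
A front far [0.6381 0.0351 0.032 ]
A front near [0.5984 0.0332 0.032 ]
C rear far [ 0.5921 -0.072   0.032 ]
C front [0.5878 0.0283 0.032 ]
C rear near [ 0.5525 -0.0741  0.032 ]
B rear far [ 0.5417 -0.0599  0.032 ]
B rear near [ 0.5017 -0.0633  0.032 ]
B front far [0.5407 0.0399 0.032 ]
B front near [0.4995 0.0377 0.032 ]
brk far [0.6495 0.0553 0.043 ]
brk near [0.4852 0.0492 0.043 ]
```

Emit:
jog_arm([
  [[0.0241, -0.0008, 0.02, 0, 0, 0.004, 1], [0.0241, -0.0007, 0.02, 0, 0, 0, 1], [0, 0, 0.034, 0, 0, 0, 1], [0, 0, 0.0345, 0, 0, 0, 1], [0, 0, 0, 0, 0, 0, 1], [0, 0, 0, 0, 0, 0, 0], [0, 0, 0, 0, 0, 0, 0], [0, 0, 0, 0, 0, 0, 0], [0, 0, 0, 0, 0, 0, 0], [0, 0, 0, 0, 0, 0, 0], [0, 0, 0, 0, 0, 0, 0]],
], newtons=60)

```text
time_s: 4.03
tcp_pos: [0.5679, 0.0527, 0.053]
tcp_rot: [-180.0, -0.0, 2.2]
contact_force: [-1.3, -1.1, 5.6]
finger_gap: 0.0068
grasp_force: 58.6
```

Emit:
jog_arm([
  [[0, 0, -0.006, 0, 0, 0, 0], [0, 0, -0.01, 0, 0, 0, 0], [0, 0, -0.015, 0, 0, 0, 0], [0, 0, -0.015, 0, 0, 0, 0], [0, 0, -0.02, 0, 0, 0, 0], [0, 0, -0.02, 0, 0, 0, 0], [0, 0, -0.014, 0, 0, 0, 0], [0, 0, 0, 0, 0, 0, 0]],
])

```text
time_s: 5.03
tcp_pos: [0.5684, 0.0526, 0.1538]
tcp_rot: [-180.0, -0.2, 2.2]
contact_force: [-0.1, 0.3, -2.3]
finger_gap: 0.0067
grasp_force: 58.5
```

```bash
python3 - <<'E'
from h import *
import cv2
s=sense();print(s["tcp_pos"],s["tcp_rot"],s["time_s"],s["contact_force"],s["torque"],s["finger_gap"])
im=read_camera("wrist");b=read_camera("side")[140:270,200:320]
o=np.zeros((480,800,3),np.uint8);o[:300,:400]=cv2.resize(im,(400,300),interpolation=3);o[:433,400:]=cv2.resize(b,(400,433),interpolation=2)
cv2.imwrite("pics/w2.png",o[:,:,::-1])
E
```

```text
[0.56838303 0.05263225 0.15375973] [-1.79984868e+02 -1.59836927e-01  2.16607851e+00] 5.025 [-0.07851335  0.30962109 -2.32069465] [ 0.0618966  -0.02206808  0.04534586] 0.0067134991555390915
```

View pics/w2.png

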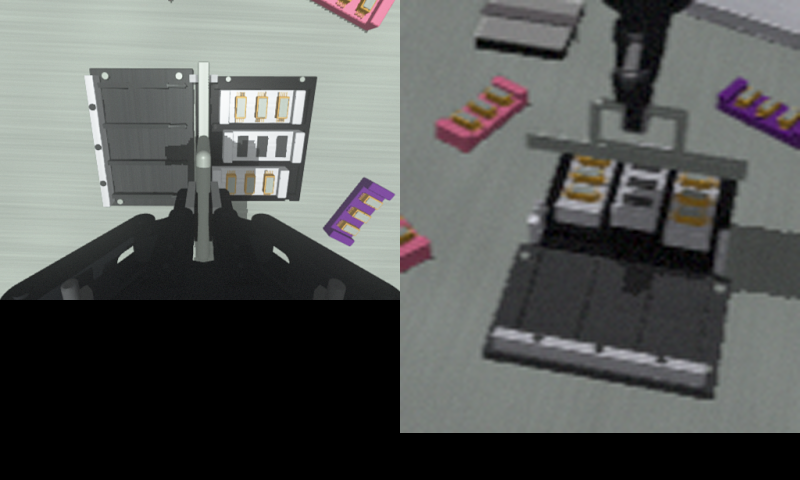

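Emit:
jog_arm([
  [[-0.0044, 0.02, 0, 0, 0, 0, 0], [-0.0066, 0.03, 0, 0, 0, 0, 0], [-0.01, 0.045, 0, 0, 0, 0, 0], [-0.01, 0.045, 0, 0, 0, 0, 0], [-0.01, 0.045, 0, 0, 0, 0, 0], [-0.01, 0.045, 0, 0, 0, 0, 0], [-0.01, 0.045, 0, 0, 0, 0, 0], [-0.01, 0.045, 0, 0, 0, 0, 0], [-0.01, 0.045, 0, 0, 0, 0, 0], [-0.01, 0.045, 0, 0, 0, 0, 0], [-0.0076, 0.0352, 0, 0, 0, 0, 0], [0, 0, 0, 0, 0, 0.0715, 0], [0, 0, 0, 0, 0, 0.0715, 0], [0, 0, 0, 0, 0, 0.0715, 0], [0, 0, 0, 0, 0, 0.0715, 0], [0, 0, 0.03, 0, 0, 0, 0], [0, 0, 0.03, 0, 0, 0, 0], [0, 0, 0, 0, 0, 0, 0]],
])

```text
time_s: 7.38
tcp_pos: [0.4823, -0.3955, 0.0894]
tcp_rot: [-179.9, 0.4, -14.3]
contact_force: [-0.2, 0.4, -1.7]
finger_gap: 0.0061
grasp_force: 58.6
```

```bash
python3 - <<'E'
from h import *
import cv2
s=sense();print(s["tcp_pos"],s["tcp_rot"],s["time_s"],s["contact_force"],s["finger_gap"])
im=read_camera("wrist");b=read_camera("top")[170:300,340:440]
o=np.zeros((520,800,3),np.uint8);o[:300,:400]=cv2.resize(im,(400,300),interpolation=3);o[:520,400:]=cv2.resize(b,(400,520),interpolation=2)
cv2.imwrite("pics/w3.png",o[:,:,::-1])
E
```

```text
[ 0.48231645 -0.39550575  0.08944646] [-179.87591629    0.39255187  -14.30969806] 7.375 [-0.18440141  0.39020013 -1.65119358] 0.00612447027039093
```

View pics/w3.png

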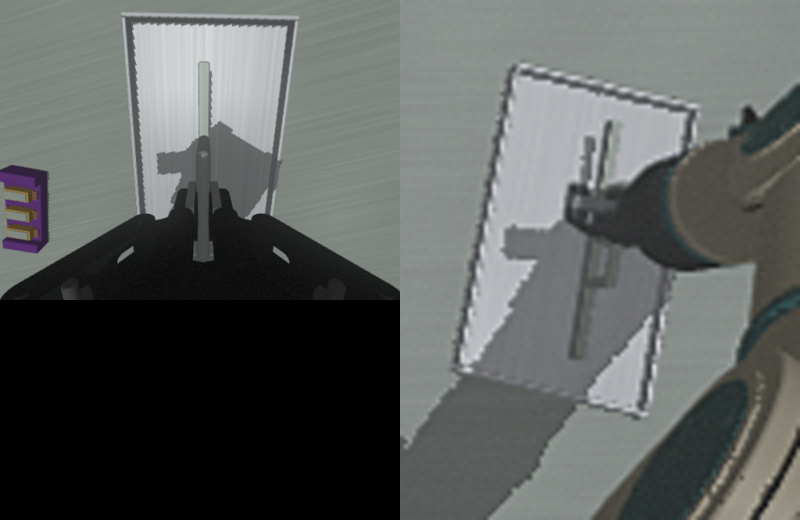

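Emit:
jog_arm([
  [[0, 0, 0.02, 0, 0, 0, 0], [0, 0, 0.018, 0, 0, 0, 0], [0, 0, 0.003, 0, 0, 0, 0], [0, 0, 0.003, 0, 0, 0, 0], [0, 0, 0, 0, 0, 0, 0]],
])

```text
time_s: 8.1
tcp_pos: [0.4859, -0.3962, 0.0484]
tcp_rot: [180.0, -0.0, -14.2]
contact_force: [-0.1, -0.4, -2.2]
finger_gap: 0.007
grasp_force: 58.6
```

Emit:
jog_arm([
  [[0, 0, 0.002, 0, 0, 0, 0], [0, 0, 0.002, 0, 0, 0, 0], [0, 0, 0.001, 0, 0, 0, 0], [0, 0, 0, 0, 0, 0, 0]],
])

```text
time_s: 8.6
tcp_pos: [0.4858, -0.396, 0.0433]
tcp_rot: [-180.0, 0.0, -14.2]
contact_force: [0.1, 0.0, -2.2]
finger_gap: 0.0066
grasp_force: 58.6
```

Emit:
jog_arm([
  [[0, 0, 0.001, 0, 0, 0, 0], [0, 0, 0.001, 0, 0, 0, 0], [0, 0, 0, 0, 0, 0, 0]],
])

```text
time_s: 8.98
tcp_pos: [0.4858, -0.3965, 0.042]
tcp_rot: [180.0, -0.0, -14.2]
contact_force: [-1.3, -0.1, 5.8]
finger_gap: 0.0069
grasp_force: 59.3
```

Emit:
jog_arm([
  [[0, 0, 0, 0, 0, 0, 0.12], [0, 0, 0, 0, 0, 0, 0.25], [0, 0, 0, 0, 0, 0, 0.4], [0, 0, 0, 0, 0, 0, 0.5], [0, 0, 0, 0, 0, 0, 0.5], [0, 0, -0.02, 0, 0, 0, 0.5], [0, 0, -0.04, 0, 0, 0, 0.5], [0, 0, -0.05, 0, 0, 0, 0.5], [0, 0, 0, 0, 0, 0, 0.5]],
])

```text
time_s: 10.1
tcp_pos: [0.4884, -0.3985, 0.1572]
tcp_rot: [179.8, -0.5, -14.2]
contact_force: [-0.5, -0.3, -0.0]
finger_gap: 0.0427
grasp_force: 0.0
```

```bash
python3 - <<'E'
from h import *
import cv2
s=sense();print(s["tcp_pos"],s["tcp_rot"],s["time_s"],s["contact_force"],s["finger_gap"])
im=read_camera("wrist");cv2.imwrite("pics/w4.png",im[:,:,::-1])
E
```

```text
[ 0.48836797 -0.3985443   0.15717286] [179.7561511   -0.54221322 -14.23567723] 10.1 [-0.50749303 -0.28509476 -0.0359561 ] 0.042652183180119034
```

View pics/w4.png

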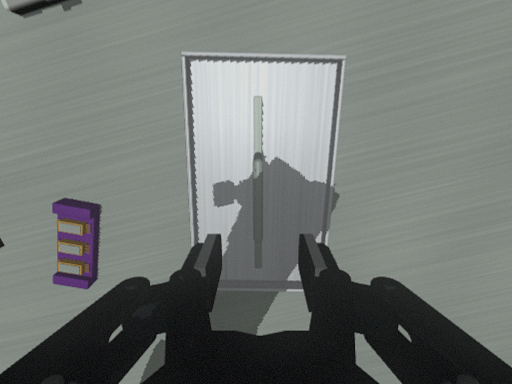

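Emit:
jog_arm([
  [[0.0067, -0.0419, 0, 0, 0, 0, 0], [0.0067, -0.0419, 0, 0, 0, 0, 0], [0.0067, -0.0419, 0, 0, 0, 0, 0], [0.0067, -0.0419, 0, 0, 0, 0, 0], [0.0067, -0.0419, 0, 0, 0, 0, 0], [0.0067, -0.0419, 0, 0, 0, 0, 0], [0.0067, -0.0419, 0, 0, 0, 0, 0], [0.0067, -0.0419, 0, 0, 0, 0, 0]],
], newtons=30)

```text
time_s: 11.15
tcp_pos: [0.6198, -0.0828, 0.1507]
tcp_rot: [180.0, 0.1, -14.2]
contact_force: [0.1, -0.9, -0.3]
finger_gap: 0.0004
grasp_force: 0.0
```

Emit:
jog_arm([
  [[0, 0, 0, 0, 0, -0.1548, 0], [0, 0, 0, 0, 0, -0.1548, 0], [0, 0, 0, 0, 0, -0.1548, 0], [0, 0, 0, 0, 0, -0.1548, 0], [0, 0, 0, 0, 0, -0.1548, 0], [0, 0, 0, 0, 0, -0.1548, 0], [0, 0, 0, 0, 0, -0.1548, 0], [0, 0, 0, 0, 0, -0.1548, 0], [0, 0, 0, 0, 0, -0.1548, 0], [0, 0, 0, 0, 0, -0.1548, 0], [0, 0, 0, 0, 0, -0.1548, 0], [0, 0, 0, 0, 0, -0.1548, 0], [0, 0, 0.04, 0, 0, 0, 0], [0, 0, 0.03, 0, 0, 0, 0], [0, 0, 0, 0, 0, 0, 0], [0, 0, 0, 0, 0, 0, 0]],
])

```text
time_s: 13.15
tcp_pos: [0.6206, -0.0842, 0.082]
tcp_rot: [180.0, -0.0, 92.2]
contact_force: [-0.2, 0.4, 0.0]
finger_gap: -0.0001
grasp_force: 0.0
```

```bash
python3 - <<'E'
from h import *
import cv2
s=sense();print(s["tcp_pos"],s["tcp_rot"],s["time_s"],s["contact_force"],s["finger_gap"],s["joints"])
p=cam("wrist");im=read_camera("wrist");np.save("w5.npy",np.array([*p[:3]]+list(p[3].ravel())))
cv2.imwrite("pics/w5.png",cv2.resize(im[:,:,::-1],(800,600),interpolation=2))
E
```

```text
[ 0.62055961 -0.08415946  0.08200808] [ 1.79957797e+02 -2.43734325e-03  9.22162313e+01] 13.15 [-1.79517899e-01  4.04537755e-01  2.28280028e-05] -0.00010936664798812695 [ 14.4897453   45.2695463  -15.48296417  97.55234723  17.33768597
  39.4958105   -7.86209169]
```

View pics/w5.png

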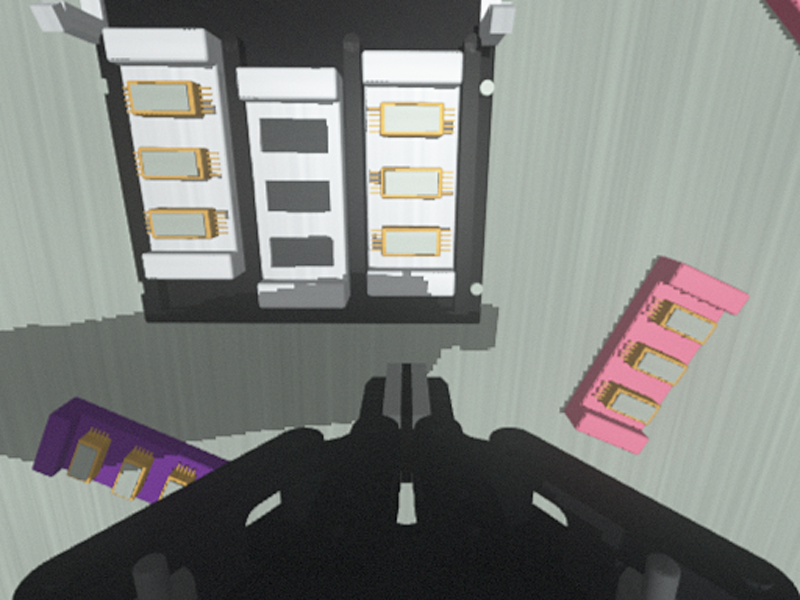

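```bash
python3 - <<'E'
from h import *
a=np.load("w5.npy");c=(*a[:3],a[3:].reshape(4,4));k=1.5625
O=np.array([.5674,.0523]);t=np.radians(2.15);M=np.array([[np.cos(t),np.sin(t)],[-np.sin(t),np.cos(t)]])
for n,u,v,z in [("A rl",368,295,.032),("A rr",455,294,.032),("A fl",363,51,.032),("A fr",462,49,.032),("B rl",145,278,.032),("B rr",235,277,.032),("C rl",260,307,.032),("C rr",346,304,.032),("car rl",146,321,.012),("car rr",480,321,.012),("tip",407,364,.082)]:
    q=ray(c,(u+.5)/k-.5,(v+.5)/k-.5,z);print(n,q.round(4),(M@(q[:2]-O)).round(4))
print(M@(np.array([.62056,-.08416])-O))
E
```

```text
A rl [ 0.6023 -0.0656  0.032 ] [ 0.0305 -0.1191]
A rr [ 0.6422 -0.0635  0.032 ] [ 0.0705 -0.1186]
A fl [0.599  0.0341 0.032 ] [ 0.0309 -0.0194]
A fr [0.6378 0.0363 0.032 ] [ 0.0698 -0.0186]
B rl [ 0.5011 -0.0615  0.032 ] [-0.0705 -0.1112]
B rr [ 0.5419 -0.0594  0.032 ] [-0.0296 -0.1107]
C rl [ 0.5524 -0.0733  0.032 ] [-0.0197 -0.125 ]
C rr [ 0.5922 -0.0703  0.032 ] [ 0.0202 -0.1234]
car rl [ 0.4866 -0.0898  0.012 ] [-0.0861 -0.1389]
car rr [ 0.6587 -0.083   0.012 ] [ 0.0862 -0.1387]
tip [ 0.6206 -0.0763  0.082 ] [ 0.0483 -0.1305]
[ 0.04800317 -0.13835828]
```

Emit:
jog_arm([
  [[0, 0.002, 0.03, 0, 0, 0, 0], [0, 0, 0.02, 0, 0, 0, 0], [0, 0, 0.0095, 0, 0, 0, 0], [0, 0, 0, 0, 0, 0, 0], [0.004, 0, 0, 0, 0, 0, 0], [0.005, 0, 0, 0, 0, 0, 0], [0.006, 0, 0, 0, 0, 0, 0], [0.008, 0, 0, 0, 0, 0, 0], [0.008, 0, 0, 0, 0, 0, 0]],
])

```text
time_s: 14.32
tcp_pos: [0.6211, -0.0529, 0.0221]
tcp_rot: [180.0, 0.0, 92.2]
contact_force: [0.4, -2.5, 2.2]
finger_gap: 0.0003
grasp_force: 1.2
```

Emit:
jog_arm([
  [[0.01, 0, 0, 0, 0, 0, 0], [0.01, 0, 0, 0, 0, 0, 0], [0.01, 0, 0, 0, 0, 0, 0], [0.01, 0, 0, 0, 0, 0, 0], [0.01, 0, 0, 0, 0, 0, 0], [0.01, 0, 0, 0, 0, 0, 0], [0.01, 0, 0, 0, 0, 0, 0], [0.01, 0, 0, 0, 0, 0, 0], [0.01, 0, 0, 0, 0, 0, 0], [0.01, 0, 0, 0, 0, 0, 0], [0.006, 0, 0, 0, 0, 0, 0]],
])

```text
time_s: 15.7
tcp_pos: [0.6165, 0.0541, 0.0216]
tcp_rot: [-180.0, -0.0, 92.3]
contact_force: [0.7, -1.3, -0.2]
finger_gap: -0.0003
grasp_force: 0.4
```

Emit:
jog_arm([
  [[0.003, 0, 0, 0, 0, 0, 0], [0.003, 0, 0, 0, 0, 0, 0], [0.003, 0, 0, 0, 0, 0, 0], [0.003, 0, 0, 0, 0, 0, 0], [0.002, 0, 0, 0, 0, 0, 0], [0, 0, 0, 0, 0, 0, 0]],
])

```text
time_s: 16.45
tcp_pos: [0.6164, 0.0672, 0.0219]
tcp_rot: [180.0, -0.0, 92.2]
contact_force: [-0.9, -0.5, 0.3]
finger_gap: -0.0001
grasp_force: 0.0
```

Emit:
jog_arm([
  [[0.002, 0, 0, 0, 0, 0, 0], [0.002, 0, 0, 0, 0, 0, 0], [0.002, 0, 0, 0, 0, 0, 0], [0, 0, 0, 0, 0, 0, 0]],
])

```text
time_s: 16.95
tcp_pos: [0.6161, 0.0713, 0.0219]
tcp_rot: [-180.0, 0.1, 92.2]
contact_force: [0.0, -4.7, 1.7]
finger_gap: 0.0
grasp_force: 2.3
```

Emit:
jog_arm([
  [[0.002, 0, 0, 0, 0, 0, 0], [0.002, 0, 0, 0, 0, 0, 0], [0, 0, 0, 0, 0, 0, 0]],
])

```text
time_s: 17.32
tcp_pos: [0.6161, 0.0714, 0.022]
tcp_rot: [-180.0, 0.4, 92.0]
contact_force: [0.7, -10.7, 3.0]
finger_gap: 0.0
grasp_force: 5.4
```

Emit:
jog_arm([
  [[-0.01, 0, 0, 0, 0, 0, 0], [-0.01, 0, 0, 0, 0, 0, 0], [0, 0, -0.03, 0, 0, 0, 0], [0, 0, -0.03, 0, 0, 0, 0], [-0.0337, -0.0248, 0, 0, 0, 0, 0], [-0.0337, -0.0248, 0, 0, 0, 0, 0], [-0.0337, -0.0248, 0, 0, 0, 0, 0], [-0.0337, -0.0248, 0, 0, 0, 0, 0], [0, 0, 0, 0, 0, 0, 0], [0, 0, 0, 0, 0, 0, 0]],
])

```text
time_s: 18.58
tcp_pos: [0.5235, -0.0809, 0.082]
tcp_rot: [179.9, -0.1, 92.2]
contact_force: [-0.7, 0.7, 0.0]
finger_gap: 0.0001
grasp_force: 0.0
```

Emit:
jog_arm([
  [[0, -0.001, 0.03, 0, 0, 0, 0], [0, 0, 0.02, 0, 0, 0, 0], [0, 0, 0.0095, 0, 0, 0, 0], [0, 0, 0, 0, 0, 0, 0], [0.004, 0, 0, 0, 0, 0, 0], [0.005, 0, 0, 0, 0, 0, 0], [0.006, 0, 0, 0, 0, 0, 0], [0.008, 0, 0, 0, 0, 0, 0], [0.008, 0, 0, 0, 0, 0, 0]],
])

```text
time_s: 19.7
tcp_pos: [0.5207, -0.0505, 0.0225]
tcp_rot: [180.0, 0.0, 92.2]
contact_force: [-0.3, -1.4, 1.2]
finger_gap: 0.0
grasp_force: 0.9
```

Emit:
jog_arm([
  [[0.01, 0, 0, 0, 0, 0, 0], [0.01, 0, 0, 0, 0, 0, 0], [0.01, 0, 0, 0, 0, 0, 0], [0.01, 0, 0, 0, 0, 0, 0], [0.01, 0, 0, 0, 0, 0, 0], [0.01, 0, 0, 0, 0, 0, 0], [0.01, 0, 0, 0, 0, 0, 0], [0.01, 0, 0, 0, 0, 0, 0], [0.01, 0, 0, 0, 0, 0, 0], [0.008, 0, 0, 0, 0, 0, 0], [0.005, 0, 0, 0, 0, 0, 0], [0.003, 0, 0, 0, 0, 0, 0], [0.003, 0, 0, 0, 0, 0, 0], [0, 0, 0, 0, 0, 0, 0]],
])

```text
time_s: 21.45
tcp_pos: [0.5164, 0.0582, 0.0224]
tcp_rot: [180.0, -0.0, 92.2]
contact_force: [-0.2, -0.7, -0.0]
finger_gap: 0.0001
grasp_force: 0.0
```

Emit:
jog_arm([
  [[0.002, 0, 0, 0, 0, 0, 0], [0.002, 0, 0, 0, 0, 0, 0], [0.002, 0, 0, 0, 0, 0, 0], [0.002, 0, 0, 0, 0, 0, 0], [0.002, 0, 0, 0, 0, 0, 0], [0.002, 0, 0, 0, 0, 0, 0], [0.001, 0, 0, 0, 0, 0, 0], [0, 0, 0, 0, 0, 0, 0]],
])

```text
time_s: 22.45
tcp_pos: [0.5157, 0.0678, 0.0224]
tcp_rot: [-179.9, 0.2, 92.1]
contact_force: [0.8, -7.9, 2.3]
finger_gap: -0.0
grasp_force: 3.8
```

Emit:
jog_arm([
  [[0.002, 0, 0, 0, 0, 0, 0], [0, 0, 0, 0, 0, 0, 0]],
])

```text
time_s: 22.7
tcp_pos: [0.5156, 0.0679, 0.0224]
tcp_rot: [-179.9, 0.3, 92.0]
contact_force: [1.1, -11.5, 3.0]
finger_gap: -0.0003
grasp_force: 5.7
```

Emit:
jog_arm([
  [[-0.01, 0, 0, 0, 0, 0, 0], [-0.02, 0, 0, 0, 0, 0, 0], [0, 0, -0.04, 0, 0, 0, 0], [-0.02, 0, -0.05, 0, 0, 0, 0], [-0.02, 0.02, -0.03, 0, 0, 0, 0], [-0.02, 0.02, 0, 0, 0, 0, 0], [0, 0, 0, 0, 0, 0, 0], [0, 0, 0, 0, 0, 0, 0]],
])

```text
time_s: 23.7
tcp_pos: [0.5583, -0.0143, 0.1419]
tcp_rot: [-179.9, -0.1, 92.3]
contact_force: [-0.3, -0.4, 0.3]
finger_gap: -0.0
grasp_force: 0.0
```

```bash
python3 - <<'E'
from h import *
import cv2
s=sense();print(s["tcp_pos"],s["time_s"])
p=cam("wrist");im=read_camera("wrist");np.save("w6.npy",np.array([*p[:3]]+list(p[3].ravel())))
t=read_camera("top");cv2.imwrite("pics/top9.png",t[:,:,::-1])
o=np.zeros((600,800,3),np.uint8);o[:,:]=cv2.resize(im,(800,600),interpolation=2)
o[430:,:]=0;o[430:600,0:160]=cv2.resize(t[180:280,340:434],(160,170))
o[430:600,200:780]=cv2.resize(t[120:290,100:500],(580,170))
cv2.imwrite("pics/w6.png",o[:,:,::-1])
E
```

```text
[ 0.55829834 -0.0143133   0.14187844] 23.7
```

View pics/w6.png

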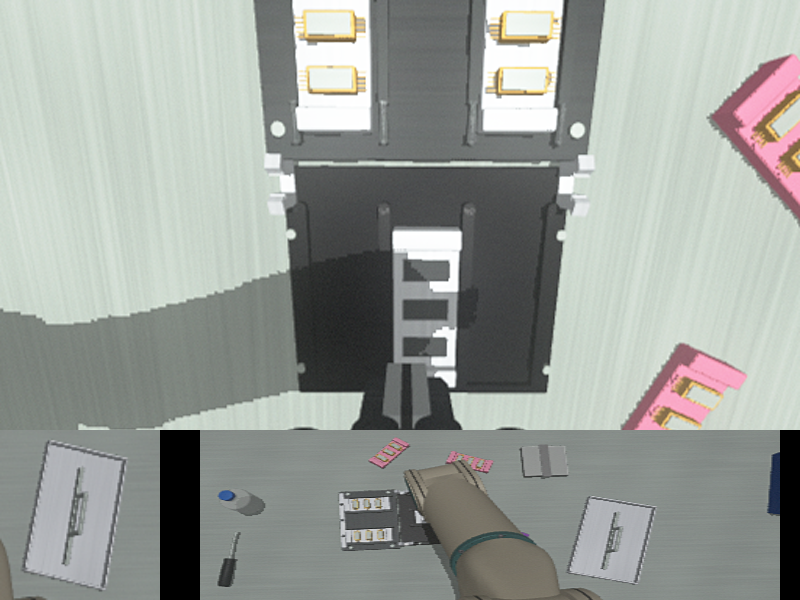

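```bash
python3 - <<'E'
from h import *
a=np.load("w6.npy");c=(*a[:3],a[3:].reshape(4,4));k=1.5625
O=np.array([.5674,.0523]);t=np.radians(2.15);M=np.array([[np.cos(t),np.sin(t)],[-np.sin(t),np.cos(t)]])
ok=[]
for n,u,v in [("B",296,131),("B",369,131),("A",484,131),("A",556,131),("C front l",394,231),("C front r",461,231)]:
    q=ray(c,(u+.5)/k-.5,(v+.5)/k-.5,.031);r=M@(q[:2]-O);print(n,r.round(4));ok.append(r[1])
if min(ok[:4])>.0245: print(job_done())
E
```

```text
B [-0.0717  0.0281]
B [-0.0321  0.0282]
A [0.0302 0.0283]
A [0.0692 0.0284]
C front l [-0.0189 -0.0258]
C front r [ 0.0198 -0.0257]
the job is handed in; nothing more can be done
None
```

The job is handed in: the retaining bar stands in the tray, both loaded boats sit home against the end stop (rear faces measured at 28 mm, where they should be), the empty boat is still in its lane, and the other things on the bench were left alone, in about 24 s of the 64 s allowed.

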